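# Close the cable hatch on the service counter

## Robot

A 7-joint arm with a two-finger parallel gripper is mounted at the origin on the work surface. World frame = base frame: x ahead of the robot, y to its left, z up, the work surface at z = 0. Lengths are in m, angles in rad, forces in N, time in s.
With the tool pointing down it reaches from about 0.4 to 0.9 m from the base axis. Payload 5.6 kg.
Tool frame: the origin (TCP) lies midway between the tips of the shut fingers; the grasp point (between the pads) lies 19 mm behind it (env.hold_point_z is the distance from the TCP to the grasp point, in m); z points along the fingers, y is the line along which they close (so a half turn about z gives the same grasp; the last joint's range is limited). The gripper opens to 92 mm and grips with 3 to 60 N. Pads are 20 mm wide; open, the fingers measure 128 mm over their backs; the gripper's body (75 mm by 189 mm) begins 69 mm behind the grasp point.
Start: joints at [-1.237, 0.468, -0.012, 1.603, 0.006, 1.071, -0.056], TCP at [0.239, 0.604, 0.182] pointing down, gripper open.
Joint ranges: [-2.53, 2.53], [-0.31, 2.02], [-1.57, 1.55], [0.28, 2.44], [-1.29, 4.43], [0.15, 1.84], [-2.92, 2.92]. Speed limits (rad/s): [2.57, 2.57, 3.14, 3.14, 3.14, 3.14, 3.14].

## Interface

Orientations are given as a unit quaternion [x, y, z, w].
In Python, from workcell import env, eyes, ticket gives the robot as it stands.
- The arm moves only by the tool step_arm, never from a script. Its argument "commands" is a list of rows, each a list of 2 entries, a list of its own where there are three numbers: the shift along the tool's x, y, z in mm, then the turn, a rotation vector about the tool's x, y, z in degrees. A call has 1 to 5 rows; each row is the pose to reach, as a shift and turn from the pose commanded when the call began, along the tool's axes at that moment; what a row does not reach only later rows make up. A row lasts 1/12 s, in which the tool goes at most 41.7 mm and 7.16 degrees, less where a joint would pass 70% of its speed; a pose out of reach is approached as far as the arm can. A call with a gripper value outside its range is refused whole. "fingers" is the finger opening in mm, from 0 to 91.9, set as the call begins (left out, the last holds). The fingers move at their own pace and stop on an object; the grip force is fixed at half the most. Time passes only in rows, so rows that repeat a pose let the fingers close. It gives the time, the measured TCP pose, the force, the opening and the grip force at its end, in the units of the state.
- env.observe(): the state, without advancing time (a new reading comes with each control period).
- eyes.read_camera(name): name is "side" or "top"; returns (picture, depth): 420x560x3 uint8, red, green, blue; 420x560 float32, m along the optical axis (not along the pixel's ray), 0 where there is no reading.
- eyes.camera_info(name): a dict with "intrinsics" (3x3 intrinsics, pixels), "T" (4x4, takes a point from camera to world coordinates). Camera axes: x right, y up, looking along -z (the intrinsics and any distortion apply to the point x, -y, -z); pixel columns grow to the right and rows downward; lengths in m; the calibration is good to about 2 mm. A picture is of the moment at which its call begins. camera_info takes no time and is no camera call.
- ticket.finish_job(): hands the job in; it is judged then, once.
The state is a dict: "clock": time; "joints": joint angles; "qvel": joint speeds; "effort": joint torques, N m; "ee_pos": TCP position; "eef_rot": TCP orientation; "ft_force": force on the tool from outside, world axes, zero at the start; "moment": the same for the moment, N m; "finger_gap": finger opening in m; "grasp_force": force on a finger pad.
Only numpy, scipy, OpenCV 4.12 (cv2) and the standard library are available. Lean on these libraries where they do the work, as an engineer would, in place of code of your own. Each camera call takes 0.05 s, during which the arm holds its last target. There are 200 camera calls.

## Task

A folded sign is standing on the open cable hatch: hang it astride the bar of the rail stand and let go of it. Then take the ribbed metal cover plate by its rib, slide its front edge under the hatch's hinged flap without lifting the flap, until the plate's rear edge is level with the near edge of the hatch's sprung bed, and push the plate down flat until the bed is right down flush with the frame. Finish while still holding the plate pressed down like that, and leave the other things on the counter where they are.

Things in the scene. Friction and masses are not known exactly. Their poses are not given: they have to be found in the camera images.
- sign_center (a point): White folded sign, an upside-down U of 3 mm sheet standing on its two legs on the hatch's bed: 80 mm high, 34 mm thick outside along its x, 28 mm inside between the legs, 90 mm wide along its y, open below and at both y ends; about 90 g. The point is its centre, half-way up; z up. Pinch it across its thickness near the top.
- rail_mid (a point): Middle of the round bar (12 mm diameter, along this frame's y) of the fixed steel rail stand, 140 mm above the counter. Its posts (12 mm) stand 108 mm either side of this point along y. A hung sign has the bar between its legs, its top sheet resting on it, its centre 31 mm below the bar's axis.
- hatch: Grey cable hatch, fixed. Origin: on the counter (z = 0), straight below the middle of the flap's lip. x: away from the robot, the way the plate is slid in; y along the lip. Frame x -85 to 115 mm, y -70 to 70 mm, rim top 30 mm high; a block fills the space under the flap from x = 50 mm on. Plate home: front edge at x = 30 mm, rear edge at x = -70 mm.
- flap_lip (a point): Middle of the free edge (lip) of the hatch's aluminium flap, on its underside, 47 mm above the counter. The flap is 130 mm wide (y), 4 mm thick and runs 105 mm from here (x = 0 to 105 mm in the hatch's frame).
- bed_top (a point): Centre of the top of the hatch's dark sprung bed: 115 mm (x) by 120 mm (y), from x = -70 to +45 mm in the hatch's frame, partly under the flap. Its top is 35 mm above the counter when free, 30 mm (flush with the rim) when right down.
- flap (a joint): Hinge of the flap at its far edge (x = 105 mm in the hatch): 0 = lying flat, grows as the lip is lifted (rad). Only its weight (130 g) holds it down.
- bed (a joint): How far the sprung bed is pushed down (m): 0 = free, 0.005 = right down. It starts to yield at about 3 N and is right down at about 8 N, and comes up again when let go.
- cover_rib (a point): Centre of the rib of the aluminium cover plate, 20 mm above the plate's underside. The plate lies flat, rib up: 100 mm (its x) x 110 mm (y) x 4 mm; rib 10 mm thick (x), 80 mm long (y), top 36 mm above the underside; about 180 g. The rib stands 20 mm from the rear edge, 80 mm from the front edge. x points to the front edge, z up. Pinch the rib across its thickness.
- cover_edge (a point): Middle of the cover plate's front edge (the one that goes under the flap), 2 mm above its underside; 80 mm ahead of the rib along the plate's x, same axes.
- phone: Bystander, leave alone: black mobile phone, 150 x 74 x 9, lying flat between keyboard and hatch (mm); origin at the centre of its underside.
- coffee: Bystander, leave alone: open paper cup, 80 wide, 100 high (mm); origin at the centre of its underside.
- stapler: Bystander, leave alone: black stapler, 130 long, 42 high (mm); origin at the centre of its underside.
- tape: Bystander, leave alone: roll of tape lying flat, 90 wide, 24 high (mm); origin at the centre of its underside.
- mouse: Bystander, leave alone: round black mouse, 62 wide, 35 high (mm); origin at the centre of its underside.

How it is judged:
On the way, in this order (a step that is already met when the one before it is completed fails the run):
1. the sign hangs astride the bar, let go (x of sign_center in the frame of rail_mid between -0.025 and 0.025 m and y of sign_center in the frame of rail_mid between -0.065 and 0.065 m and z of sign_center in the frame of rail_mid between -0.042 and -0.015 m and angle between sign_center's own z axis and vertical below 0.5 rad and contact force between the fingers and sign below 0.1 N), for 0.4 s.
2. the plate's front edge is under the flap (x of cover_edge in the frame of hatch between 0.015 and 0.047 m and y of cover_edge in the frame of hatch between -0.015 and 0.015 m and z of cover_edge in the frame of hatch below 0.046 m and angle between the x axis of cover_edge and the x axis of hatch, either way round below 0.14 rad), for 0.1 s.
At the end, for the whole second after the job is handed in: Sign astride the bar (25 mm across, 65 mm along, tilt under 0.5 rad), let go; plate edge 15 to 47 mm under the flap, within 15 mm sideways, 0.14 rad of square, flat to 0.06 rad; bed down over 3.5 of 5 mm; flap flat to 0.03 rad; fingers on the plate with over 1.5 N (all of step 1 and all of step 2 and angle between cover_edge's own z axis and vertical below 0.06 rad and value of joint bed above 0.0035 m and value of joint flap below 0.03 rad and contact force between the fingers and cover above 1.5 N); the arm keeps its last pose, push and grip.
It fails at once if the flap is lifted (lip up by more than about 8 mm) (value of joint flap above 0.08 rad).
It fails at once if a bystander is moved by more than 30 mm (distance of any of phone, coffee, stapler, tape, mouse from where it was at the start of the episode above 0.03 m).
It also fails if it takes over 64 s, if anything falls off the work surface, if the arm or the gripper's body presses on something with over 40 N, if the wrist force passes 120 N, or if a joint passes its speed limit or range.

## Working session

There is one attempt and no reset: what is moved stays moved. The work goes in short steps, Python scripts to look and compute and a tool call to move; the robot and the scene stay as the last step left them, time stands still between calls to the robot, and variables do not carry over. Pictures are saved under pics/ and viewed, at most 10 in all, crops included, and the job is handed in when it is done.

Besides the shell and the picture viewer there is one more tool, called after "Emit:" as name(argument=value, ...) on one line, values as JSON. step_arm: Moves the arm, as the interface text tells. Its arguments: {"type":"object","properties":{"commands":{"type":"array","items":{"type":"array"}},"fingers":{"type":"number"}},"required":["commands"]}

```bash
mkdir -p pics
cat > h.py <<'E'
import numpy as np, cv2
from workcell import env, eyes, ticket
from scipy.spatial.transform import Rotation as R
def grab(n):
    p,d=eyes.read_camera(n); i=eyes.camera_info(n); return p,d,np.array(i["intrinsics"]),np.array(i["T"])
def cloud(d,K,T):
    v,u=np.mgrid[:d.shape[0],:d.shape[1]]
    P=np.stack([(u-K[0,2])/K[0,0]*d,-(v-K[1,2])/K[1,1]*d,-d],-1)
    return P@T[:3,:3].T+T[:3,3]
E
python3 - <<'E'
from h import *
for n in("top","side"):
    p,d,K,T=grab(n); cv2.imwrite(f"pics/{n}0.png",p[...,::-1]); np.savez(f"{n}0.npz",p=p,d=d,K=K,T=T); print(n,K.round(1).tolist(),T.round(3).tolist(),(d>0).mean())
s=env.observe();print(s,env.hold_point_z, eyes.camera_info("top").keys())
E
```

```text
top [[471.4, 0.0, 277.7], [0.0, 471.4, 206.3], [0.0, 0.0, 1.0]] [[0.006, 0.999, -0.041, 0.451], [-1.0, 0.006, 0.001, 0.008], [0.001, 0.041, 0.999, 1.22], [0.0, 0.0, 0.0, 1.0]] 0.9961224489795918
side [[471.7, 0.0, 277.2], [0.0, 471.7, 209.7], [0.0, 0.0, 1.0]] [[0.749, 0.345, -0.566, -0.2], [-0.663, 0.405, -0.63, -0.761], [0.012, 0.847, 0.532, 0.748], [0.0, 0.0, 0.0, 1.0]] 0.9957993197278912
{'clock': 0.1, 'joints': array([-1.23699444,  0.46830968, -0.01156247,  1.60351338,  0.00598457,
        1.07141696, -0.05631065]), 'qvel': array([ 1.61143151e-03, -1.68458450e-03,  8.41062087e-05, -3.81266719e-03,
        1.38955591e-04,  6.52098867e-04,  8.28012052e-04]), 'effort': array([ 1.55779111e-03, -5.21648204e+01, -1.19954010e-02, -2.44371396e+01,
       -5.67204959e-02,  1.40679732e-02,  6.68439111e-05]), 'ee_pos': array([0.23903994, 0.60382938, 0.1808298 ]), 'eef_rot': array([ 1.87346573e-01,  9.82293546e-01, -8.01447792e-04, -9.13285016e-05]), 'ft_force': array([ 0.30106061, -0.53648344,  0.18279666]), 'moment': array([ 0.02358442,  0.04616324, -0.0211167 ]), 'grasp_force': 0.0, 'finger_gap': 0.09163008536755089} 0.0187 dict_keys(['intrinsics', 'T'])
```

View pics/top0.png

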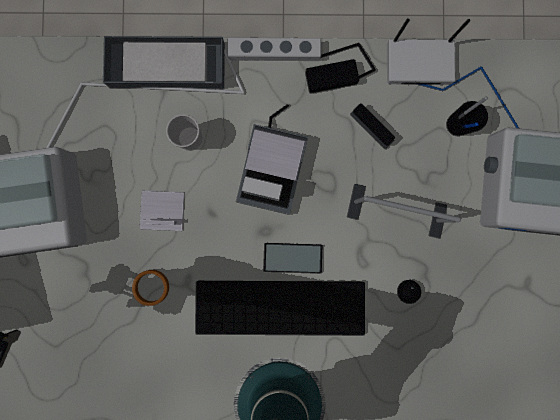

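View pics/side0.png

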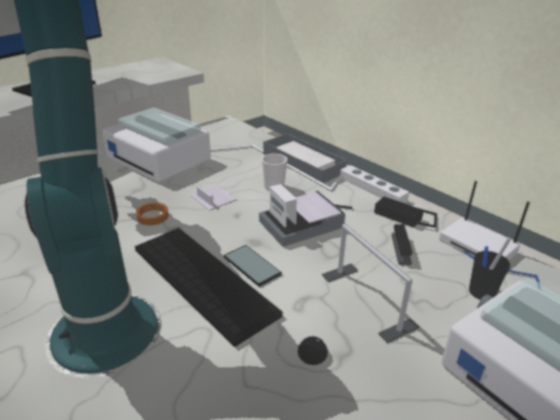

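The top view shows the hatch around (275,170) with the flap at (275,150) and the sign at (262,189). The plate is at (162,211), with its rib right of its centre near (170,220). The bar runs (362,200)–(440,216), and the cup is at (183,130). Next I'll measure from depth.

Run:
```python
from h import *
z=np.load("top0.npz");P=cloud(z["d"],z["K"],z["T"]);p=z["p"].astype(int)
def box(name,u0,u1,v0,v1,z0,z1,extra=None):
    S=P[v0:v1,u0:u1]; m=(S[...,2]>z0)&(S[...,2]<z1)
    if extra is not None: m&=extra(p[v0:v1,u0:u1])
    m=cv2.morphologyEx(m.astype(np.uint8),cv2.MORPH_OPEN,np.ones((2,2)))>0
    q=S[m]
    if len(q)<5: print(name,len(q));return
    c,(w,h),a=cv2.minAreaRect((q[:,:2]*1000).astype(np.float32))
    print(name,len(q),"c",np.round(c,1),"wh",round(w,1),round(h,1),"ang",round(a,2),"z",np.percentile(q[:,2],[5,50,95]).round(4))
print("table z",np.median(P[225:240,200:250,2]))
box("sign",235,300,170,210,.09,.14)
box("flap",230,320,120,185,.041,.065,lambda c:c.sum(-1)>300)
box("hatch",225,325,110,220,.015,.04)
box("hatchall",225,325,110,220,.015,.07)
box("plate",130,195,185,240,-.01,.02,lambda c:(c.sum(-1)>0)&(c[...,2]-c[...,0]>8))
box("rib",130,195,185,240,.022,.06)
box("bar",350,450,180,230,.11,.17)
box("posts",340,460,170,245,.03,.17)
print(P[211,155],p[211,155],p[225,220]); 
# zoomed crop
c=z["p"][100:245,130:470,::-1]; cv2.imwrite("pics/crop0.png",cv2.convertScaleAbs(cv2.resize(c,None,fx=2.3,fy=2.3,interpolation=cv2.INTER_CUBIC),alpha=1.3))
```

```text
table z 0.00037969230237155926
sign 580 c [507.9  47.1] wh 93.6 101.2 ang 81.68 z [0.0664 0.1147 0.1185]
flap 2067 c [568.9  27.9] wh 129.8 219.7 ang 76.37 z [0.047  0.051  0.0547]
hatch 1252 c [583.1  22.8] wh 141.0 250.0 ang 76.53 z [0.001  0.033  0.0408]
hatchall 3791 c [583.1  23.1] wh 141.2 250.8 ang 77.13 z [0.0168 0.0494 0.055 ]
plate 0
rib 128 c [456.1 181.7] wh 347.1 10.0 ang 89.97 z [0.001  0.0352 0.0409]
bar 467 c [ 488.7 -195.5] wh 59.0 410.0 ang 2.29 z [0.0005 0.145  0.1489]
posts 590 c [ 487.6 -226.5] wh 62.6 470.8 ang 1.28 z [1.000e-04 1.445e-01 1.487e-01]
[0.48718811 0.32406822 0.00338808] [127 124 131] [115 116 114]
```

View pics/crop0.png

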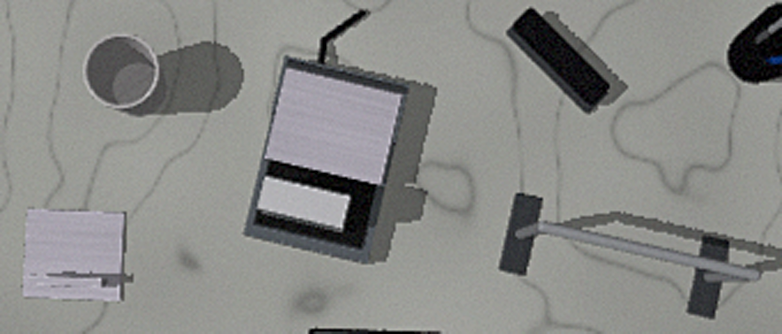

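The crop shows the plate with its rib at the near side (y≈275, so its front edge points away from the robot). The sign's top is at (303,203) and the flap's lip runs (270,160)–(383,185). The bar runs (540,230)–(755,275). The mask cleanup is faulty, so I'll fix it and get poses per object.

```bash
cat >> h.py <<'E'
def box(P,p,name,u0,u1,v0,v1,z0,z1,extra=None,pr=True):
    S=P[v0:v1,u0:u1]; m=(S[...,2]>z0)&(S[...,2]<z1)
    if extra is not None: m&=extra(p[v0:v1,u0:u1].astype(int))
    n,L,st,_=cv2.connectedComponentsWithStats(m.astype(np.uint8),connectivity=8)
    k=1+np.argmax(st[1:,4]); q=S[L==k]
    c,(w,h),a=cv2.minAreaRect((q[:,:2]*1000).astype(np.float32))
    q2=q[:,:2]-q[:,:2].mean(0); _,_,vt=np.linalg.svd(q2,full_matrices=False); pa=np.degrees(np.arctan2(vt[0,1],vt[0,0]))
    if pr: print(name,len(q),"rect",np.round(c,1),round(w,1),round(h,1),round(a,2),"mean",(q[:,:2].mean(0)*1000).round(1),"pca",round(pa,2),"z",np.percentile(q[:,2],[5,50,95]).round(4))
    return q
E
python3 - <<'E'
from h import *
z=np.load("top0.npz");P=cloud(z["d"],z["K"],z["T"]);p=z["p"]
b=lambda *a:box(P,p,*a)
b("signtop",235,300,170,210,.105,.13)
b("flap",230,320,120,185,.043,.06,lambda c:c.sum(-1)>400)
b("flapz",230,320,120,185,.043,.06)
b("hatch",225,325,110,220,.022,.065)
for t in(375,400,420):b("plate%d"%t,132,195,185,240,-.01,.045,lambda c:c.sum(-1)>t)
b("rib",130,195,185,240,.025,.06)
b("bar",350,470,180,230,.125,.17)
print(p[211,145:192].sum(-1)); print(p[195:235,150].astype(int).sum(-1)); print((P[195:235,160,2]*1000).round())
z=np.load("side0.npz");P=cloud(z["d"],z["K"],z["T"]);p=z["p"]
b=lambda *a:box(P,p,*a)
b("S bar",335,415,220,290,.12,.17)
b("S sign",265,300,180,228,.108,.13)
b("S rib",185,245,180,210,.025,.06)
E
```

```text
signtop 558 rect [540.6  45.9] 89.8 34.1 77.06 mean [540.4  45.8] pca -102.98 z [0.1116 0.1151 0.1186]
flap 9 rect [570.5 -30.3] 6.5 11.2 12.06 mean [570.  -30.2] pca -69.59 z [0.0493 0.0517 0.0566]
flapz 2457 rect [635.   14.7] 139.8 115.4 77.03 mean [634.9  14.6] pca -102.28 z [0.0467 0.051  0.0551]
hatch 3761 rect [596.  24.] 140.5 205.3 77.07 mean [601.7  20.1] pca 171.1 z [0.029  0.0494 0.0546]
plate375 1414 rect [488.9 308.3] 109.6 97.9 87.92 mean [490.4 308.9] pca -89.95 z [0.0002 0.0045 0.0356]
plate400 102 rect [445.7 309.2] 15.5 107.6 0.67 mean [445.2 301.4] pca 91.01 z [0.0005 0.0044 0.008 ]
plate420 8 rect [496.6 254.5] 0.7 17.9 87.79 mean [496.7 254.5] pca 177.85 z [0.0007 0.0034 0.0065]
rib 129 rect [459.  308.8] 80.2 9.7 87.38 mean [458.8 307.3] pca -92.35 z [0.032  0.0361 0.0411]
bar 522 rect [ 492.3 -298.6] 226.6 12.3 77.55 mean [ 492.3 -296.7] pca 77.52 z [0.1404 0.1453 0.1487]
[387 386 387 389 387 388 397 390 395 399 382 393 389 385 380 390 386 395
 389 389 392 380 384 383 387 382 383 379 375 385 386 378 383 381 383 386
 387 423 196 338 350 343 344 339 340 338 329]
[385 381 390 387 391 386 386 383 380 390 376 378 406 388 388 393 388 384
 386 392 396 389 405 384 277 441 390 394 415 379 392 387 406 405 311 349
 356 342 356 340]
[ 2.  5.  5.  3.  3.  2.  6.  2.  6.  2.  4.  3.  4. -1.  6.  6.  0.  4.
  5.  3.  5.  4.  5.  4.  1.  2. 37. 34. 41. -0.  3. -1.  0.  4.  3.  6.
 -7. -2. -2. -1.]
S bar 572 rect [ 494.  -300.8] 228.0 14.6 77.83 mean [ 489.3 -312.3] pca -102.49 z [0.1272 0.1434 0.1467]
S sign 254 rect [543.   46.1] 94.1 36.4 75.45 mean [541.2  43.2] pca -102.86 z [0.1102 0.1148 0.1169]
S rib 88 rect [462.8 308. ] 82.5 13.3 87.94 mean [460.8 305.4] pca -91.55 z [0.0264 0.0345 0.0375]
```

```bash
cat >> h.py <<'E'
def go(x,y,z,yaw):
    """shift mm / turn deg in tool axes to put TCP at x,y,z (mm) pointing down with tool y at yaw deg"""
    s=env.observe(); r=R.from_quat(s["eef_rot"]); a=np.radians(yaw)
    Y=np.array([np.cos(a),np.sin(a),0]);Z=np.array([0,0,-1.]);t=R.from_matrix(np.stack([np.cross(Y,Z),Y,Z],1))
    print("shift",r.inv().apply(np.array([x,y,z])-s["ee_pos"]*1000).round(1),"turn",(r.inv()*t).as_rotvec(degrees=True).round(2),"at",(s["ee_pos"]*1000).round(1))
E
python3 -c "
from h import *
go(541.5,46,250,-13)"
```

```text
shift [-486.6 -407.5  -68.5] turn [-7.00e-02  7.00e-02  8.14e+01] at [239.  603.8 180.8]
```

Emit:
step_arm(commands=[[[0,0,-70],[0,0,7]],[[0,0,-70],[0,0,14]],[[-90,-75,-70],[0,0,22]],[[-120,-100,-70],[0,0,28]],[[-120,-100,-70],[0,0,35]]], fingers=91.5)

```text
clock: 0.52
ee_pos: [0.2992, 0.4935, 0.2516]
eef_rot: [0.476, 0.879, 0.0, 0.0]
ft_force: [1.0, 0.1, 0.2]
finger_gap: 0.0916
grasp_force: 0.0
```

```bash
python3 -c "
from h import *
go(541.5,46,250,-13)"
```

```text
shift [-507.1  -41.9    1.6] turn [ 1.000e-02 -0.000e+00  4.616e+01] at [299.2 493.5 251.6]
```

Emit:
step_arm(commands=[[[-507,-42,0],[0,0,46]],[[-507,-42,0],[0,0,46]],[[-507,-42,0],[0,0,46]],[[-507,-42,0],[0,0,46]],[[-507,-42,0],[0,0,46]]])

```text
clock: 0.93
ee_pos: [0.3994, 0.3098, 0.2516]
eef_rot: [0.724, 0.69, -0.0, -0.0]
ft_force: [0.5, 0.3, -0.1]
finger_gap: 0.0914
grasp_force: 0.0
```

```bash
python3 -c "
from h import *
go(541.5,46,250,-13)"
```

```text
shift [-256.7  154.6    1.5] turn [-0.02 -0.   10.25] at [399.4 309.8 251.6]
```

Emit:
step_arm(commands=[[[-257,155,0],[0,0,10.2]],[[-257,155,0],[0,0,10.2]],[[-257,155,0],[0,0,10.2]],[[-257,155,0],[0,0,10.2]],[[-257,155,0],[0,0,10.2]]])

```text
clock: 1.35
ee_pos: [0.4993, 0.1272, 0.2517]
eef_rot: [0.78, 0.625, 0.0, -0.0]
ft_force: [0.5, 0.1, 0.1]
finger_gap: 0.0913
grasp_force: 0.0
```

```bash
python3 -c "
from h import *
go(541.5,46,200,-13)"
```

```text
shift [-70.1  58.9  51.7] turn [-0.01 -0.02  0.41] at [499.3 127.2 251.7]
```

Emit:
step_arm(commands=[[[-70,59,51],[0,0,0.4]],[[-70,59,51],[0,0,0.4]],[[-70,59,51],[0,0,0.4]],[[-70,59,51],[0,0,0.4]],[[-70,59,51],[0,0,0.4]]])

```text
clock: 1.77
ee_pos: [0.5408, 0.0469, 0.1998]
eef_rot: [0.783, 0.621, -0.001, -0.0]
ft_force: [0.3, 0.9, 0.9]
finger_gap: 0.0915
grasp_force: 0.0
```

```bash
python3 -c "
from h import *
go(541.5,46,84,-13)"
```

```text
shift [ -0.5   1.1 115.8] turn [-0.1   0.07 -0.15] at [540.8  46.9 199.8]
```

Emit:
step_arm(commands=[[[0,1,38],[0,0,0]],[[0,1,76],[0,0,0]],[[0,1,105],[0,0,0]],[[0,1,116],[0,0,0]],[[0,1,116],[0,0,0]]])

```text
clock: 2.18
ee_pos: [0.5403, 0.0492, 0.0829]
eef_rot: [0.782, 0.623, -0.002, -0.001]
ft_force: [0.3, 0.6, -0.2]
finger_gap: 0.0913
grasp_force: 0.0
```

Emit:
step_arm(commands=[[[0,0,0],[0,0,0]],[[0,0,0],[0,0,0]],[[0,0,0],[0,0,0]],[[0,0,0],[0,0,0]],[[0,0,0],[0,0,0]]], fingers=20)

```text
clock: 2.6
ee_pos: [0.5431, 0.048, 0.0859]
eef_rot: [0.783, 0.623, 0.001, 0.0]
ft_force: [0.4, 0.4, 0.4]
finger_gap: 0.0603
grasp_force: 0.0
```

Emit:
step_arm(commands=[[[0,0,0],[0,0,0]],[[0,0,-10],[0,0,0]],[[0,0,-20],[0,0,0]],[[0,0,-40],[0,0,0]],[[0,0,-60],[0,0,0]]])

```text
clock: 3.02
ee_pos: [0.5421, 0.0474, 0.146]
eef_rot: [0.783, 0.622, -0.0, 0.0]
ft_force: [0.3, -0.8, 0.3]
finger_gap: 0.0267
grasp_force: 0.0
```

I lifted before the fingers had closed. I'll reopen them and check that the sign still stands.

Emit:
step_arm(commands=[[[0,0,-40],[0,0,0]],[[0,0,-40],[0,0,0]],[[0,0,-40],[0,0,0]],[[0,0,-40],[0,0,0]],[[0,0,-40],[0,0,0]]], fingers=91.5)

```text
clock: 3.43
ee_pos: [0.5416, 0.0477, 0.1841]
eef_rot: [0.783, 0.623, -0.001, -0.0]
ft_force: [-0.3, 0.5, 0.6]
finger_gap: 0.0582
grasp_force: 0.0
```

Emit:
step_arm(commands=[[[0,0,0],[0,0,0]],[[0,0,0],[0,0,0]],[[0,0,0],[0,0,0]],[[0,0,0],[0,0,0]],[[0,0,0],[0,0,0]]])

```text
clock: 3.85
ee_pos: [0.5422, 0.0476, 0.1844]
eef_rot: [0.783, 0.622, -0.0, -0.0]
ft_force: [0.0, 0.7, -0.3]
finger_gap: 0.0905
grasp_force: 0.0
```

Run:
```python
from h import *
go(541.5,46,84,-13)
p,d,K,T=grab("side");P=cloud(d,K,T)
box(P,p,"S sign",255,310,170,228,.108,.125)
cv2.imwrite("pics/side1.png",cv2.resize(p[130:270,180:360,::-1],None,fx=4,fy=4))
```

```text
shift [ -1.7  -0.3 100.4] turn [-0.02  0.02 -0.01] at [542.2  47.6 184.4]
S sign 258 rect [542.9  45.8] 95.2 37.6 75.72 mean [540.8  43.3] pca -102.98 z [0.1095 0.115  0.1172]
```

View pics/side1.png

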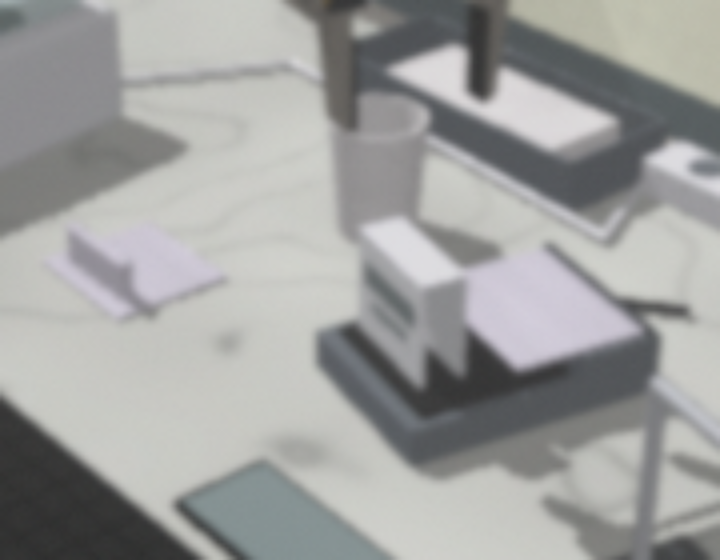

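The side crop shows the sign undisturbed on the bed, with its top at (410,250), and the open fingers above it at (340,60) and (485,50). The flap lies flat. I'll grip again, with more time for the fingers to close.

Emit:
step_arm(commands=[[[-1,0,38],[0,0,0]],[[-1,0,70],[0,0,0]],[[-1,0,92],[0,0,0]],[[-1,0,100],[0,0,0]],[[-1,0,100],[0,0,0]]])

```text
clock: 4.32
ee_pos: [0.5407, 0.0464, 0.0829]
eef_rot: [0.783, 0.622, -0.002, -0.001]
ft_force: [0.3, -0.5, -0.4]
finger_gap: 0.0912
grasp_force: 0.0
```

Emit:
step_arm(commands=[[[0,0,0],[0,0,0]],[[0,0,0],[0,0,0]],[[0,0,0],[0,0,0]],[[0,0,0],[0,0,0]],[[0,0,0],[0,0,0]]], fingers=20)

```text
clock: 4.73
ee_pos: [0.5427, 0.0469, 0.0856]
eef_rot: [0.783, 0.623, 0.001, 0.0]
ft_force: [-0.4, 0.2, 0.4]
finger_gap: 0.0606
grasp_force: 0.0
```

Emit:
step_arm(commands=[[[0,0,0],[0,0,0]],[[0,0,0],[0,0,0]],[[0,0,0],[0,0,0]],[[0,0,0],[0,0,0]],[[0,0,0],[0,0,0]]])

```text
clock: 5.15
ee_pos: [0.542, 0.0467, 0.0847]
eef_rot: [0.783, 0.623, -0.0, -0.0]
ft_force: [0.6, 0.1, 0.3]
finger_gap: 0.027
grasp_force: 0.0
```

Emit:
step_arm(commands=[[[0,0,0],[0,0,0]],[[0,0,0],[0,0,0]],[[0,0,0],[0,0,0]],[[0,0,0],[0,0,0]],[[0,0,0],[0,0,0]]])

```text
clock: 5.57
ee_pos: [0.5421, 0.0467, 0.0847]
eef_rot: [0.783, 0.622, -0.0, 0.0]
ft_force: [-0.4, 1.1, 0.0]
finger_gap: 0.0195
grasp_force: 0.0
```

Run:
```python
from h import *
p,d,K,T=grab("side")
a=cv2.resize(p[150:250,210:360,::-1],None,fx=4,fy=4)
p,d,K,T=grab("top")
b=cv2.resize(p[100:230,200:350,::-1],None,fx=3,fy=3)
cv2.imwrite("pics/c2.png",a);cv2.imwrite("pics/c2t.png",b)
print(env.observe()["grasp_force"],env.observe()["finger_gap"])
```

```text
0.0 0.02035118938074932
```

View pics/c2.png

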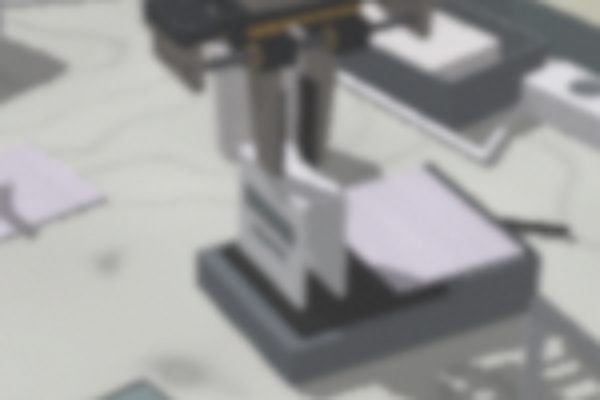

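The side crop shows the fingers closed to 20 mm with their tips near (270,170), at the sign's top rather than around it. I'll check where the tips really are against the reported TCP.

Run:
```python
from h import *
s=env.observe();tcp=s["ee_pos"]
p,d,K,T=grab("side");P=cloud(d,K,T)
def proj(X):
    c=(X-T[:3,3])@T[:3,:3]; return (K[0,0]*c[0]/-c[2]+K[0,2], -K[1,1]*c[1]/-c[2]*1+K[1,2]), -c[2]
print("tcp px",proj(tcp),"crop",(np.array(proj(tcp)[0])-[210,150])*4)
for v in range(172,206,3):
    print(v,[(tuple((P[v,u]*1000).round().astype(int)),p[v,u].tolist()) for u in (274,277,282,288)])
print(s["joints"].round(3))
```

```text
tcp px ((np.float64(281.90497647554395), np.float64(201.87092231179187)), np.float64(1.2815537646843091)) crop [287.6199059  207.48368925]
172 [((np.int64(516), np.int64(50), np.int64(183)), [95, 92, 89]), ((np.int64(517), np.int64(41), np.int64(187)), [101, 97, 94]), ((np.int64(683), np.int64(202), np.int64(66)), [132, 129, 130]), ((np.int64(551), np.int64(35), np.int64(178)), [61, 60, 60])]
175 [((np.int64(518), np.int64(53), np.int64(173)), [98, 95, 92]), ((np.int64(522), np.int64(45), np.int64(175)), [99, 97, 94]), ((np.int64(680), np.int64(199), np.int64(58)), [128, 126, 126]), ((np.int64(552), np.int64(36), np.int64(168)), [63, 61, 61])]
178 [((np.int64(517), np.int64(52), np.int64(165)), [105, 102, 98]), ((np.int64(517), np.int64(40), np.int64(170)), [102, 99, 95]), ((np.int64(685), np.int64(204), np.int64(44)), [127, 126, 126]), ((np.int64(551), np.int64(34), np.int64(160)), [65, 64, 64])]
181 [((np.int64(521), np.int64(56), np.int64(153)), [108, 105, 101]), ((np.int64(519), np.int64(42), np.int64(159)), [101, 98, 95]), ((np.int64(684), np.int64(202), np.int64(34)), [125, 123
[... 1515 characters left out ...]
np.int64(520), np.int64(22), np.int64(114)), [163, 162, 165]), ((np.int64(529), np.int64(9), np.int64(116)), [144, 143, 147])]
202 [((np.int64(532), np.int64(67), np.int64(79)), [109, 114, 114]), ((np.int64(527), np.int64(50), np.int64(89)), [107, 112, 112]), ((np.int64(520), np.int64(22), np.int64(104)), [163, 163, 165]), ((np.int64(559), np.int64(40), np.int64(81)), [143, 143, 145])]
205 [((np.int64(532), np.int64(68), np.int64(69)), [146, 147, 149]), ((np.int64(529), np.int64(52), np.int64(77)), [107, 112, 113]), ((np.int64(521), np.int64(23), np.int64(94)), [139, 141, 143]), ((np.int64(560), np.int64(41), np.int64(70)), [139, 139, 141])]
[-0.549  0.444  0.504  1.97  -0.293  0.799 -0.106]
```

View pics/c2t.png

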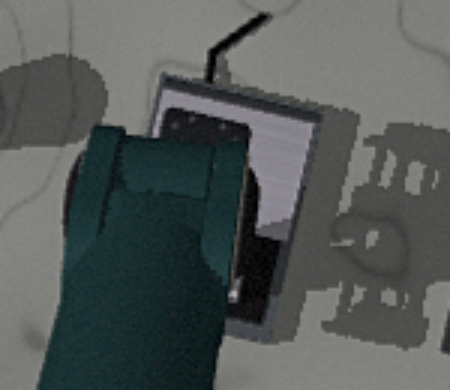

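Run:
```python
from h import *
i=eyes.camera_info("side");K=np.array(i["intrinsics"]);T=np.array(i["T"])
def proj(X):
    c=(X-T[:3,3])@T[:3,:3]; return np.round([K[0,0]*c[0]/-c[2]+K[0,2], -K[1,1]*c[1]/-c[2]+K[1,2]],1)
a=np.radians(-13);y=np.array([np.cos(a),np.sin(a),0])
for z in(.184,.2,.22):
    t=np.array([.542,.0477,z]); print("open tip near/far",z,proj(t-.05*y),proj(t+.05*y))
p,d,K,T=grab("side");P=cloud(d,K,T)
S=P[140:215,255:310]; m=(S[...,2]>.119)&(S[...,0]<.6)&(S[...,0]>.48)&(S[...,1]<.09)
q=S[m]; print("tip z",np.sort(q[:,2])[:20].round(3))
w=q[q[:,2]<.15]; print("finger mean",w.mean(0),"extent along y tool",np.percentile((w-np.array([.542,.0467,0]))@y,[2,25,50,75,98]).round(4))
h=P[100:160,230:330];print("force",env.observe()["ft_force"],env.observe()["effort"].round(2))
```

```text
open tip near/far 0.184 [265.2 173.2] [298.8 165.2]
open tip near/far 0.2 [265.2 167.6] [299.  159.7]
open tip near/far 0.22 [265.2 160.5] [299.3 152.8]
tip z [0.119 0.119 0.12  0.12  0.12  0.121 0.121 0.121 0.122 0.122 0.122 0.123
 0.123 0.123 0.123 0.123 0.123 0.123 0.124 0.124]
finger mean [0.54009908 0.04252898 0.13510877] extent along y tool [-0.0232 -0.018  -0.0064  0.0131  0.0244]
force [ 0.2521638   0.52977782 -0.84526109] [ 0.000e+00 -4.182e+01  5.420e+00 -1.908e+01 -5.000e-02  1.000e-02
  0.000e+00]
```

The real fingertips are about 34 mm above the reported TCP: z≈0.119 seen against 0.085 reported when closed, and the same offset shows in the open picture. Sideways they agree. I'll trust the images, apply z_true = z_reported + 34 mm, reopen and go lower.

Emit:
step_arm(commands=[[[0,0,-8],[0,0,0]],[[0,0,-8],[0,0,0]],[[0,0,-8],[0,0,0]],[[0,0,-8],[0,0,0]],[[0,0,-8],[0,0,0]]], fingers=91.5)

```text
clock: 6.18
ee_pos: [0.542, 0.0468, 0.0927]
eef_rot: [0.783, 0.623, 0.0, -0.0]
ft_force: [0.7, -0.3, 0.3]
finger_gap: 0.0514
grasp_force: 0.0
```

Emit:
step_arm(commands=[[[0,0,0],[0,0,0]],[[0,0,0],[0,0,0]],[[0,0,0],[0,0,0]],[[0,0,0],[0,0,0]],[[0,0,0],[0,0,0]]])

```text
clock: 6.6
ee_pos: [0.542, 0.0467, 0.0926]
eef_rot: [0.783, 0.622, -0.0, -0.0]
ft_force: [-0.1, 0.3, -0.1]
finger_gap: 0.0849
grasp_force: 0.0
```

Emit:
step_arm(commands=[[[0,0,0],[0,0,0]],[[0,0,12],[0,0,0]],[[0,0,24],[0,0,0]],[[0,0,36],[0,0,0]],[[0,0,42],[0,0,0]]])

```text
clock: 7.02
ee_pos: [0.5405, 0.0466, 0.0482]
eef_rot: [0.783, 0.622, -0.002, -0.001]
ft_force: [0.1, 0.6, -0.9]
finger_gap: 0.0918
grasp_force: 0.0
```

Emit:
step_arm(commands=[[[0,0,0],[0,0,0]],[[0,0,0],[0,0,0]],[[0,0,0],[0,0,0]],[[0,0,0],[0,0,0]],[[0,0,0],[0,0,0]]], fingers=20)

```text
clock: 7.43
ee_pos: [0.5425, 0.0468, 0.0512]
eef_rot: [0.783, 0.622, 0.001, 0.0]
ft_force: [-0.4, 0.7, -0.2]
finger_gap: 0.0603
grasp_force: 0.0
```

Emit:
step_arm(commands=[[[0,0,0],[0,0,0]],[[0,0,0],[0,0,0]],[[0,0,0],[0,0,0]],[[0,0,0],[0,0,0]],[[0,0,0],[0,0,0]]])

```text
clock: 7.85
ee_pos: [0.5422, 0.0467, 0.0508]
eef_rot: [0.783, 0.622, 0.0, 0.0]
ft_force: [0.0, 0.3, 0.9]
finger_gap: 0.0338
grasp_force: 30.0
```

Gripped at 33.8 mm and 30 N. Next I lift it and carry it to the rail.

Emit:
step_arm(commands=[[[0,0,-15],[0,0,0]],[[0,0,-50],[0,0,0]],[[0,0,-90],[0,0,0]],[[0,0,-125],[0,0,0]],[[0,0,-140],[0,0,0]]])

```text
clock: 8.27
ee_pos: [0.5443, 0.0466, 0.1952]
eef_rot: [0.783, 0.622, 0.003, 0.001]
ft_force: [1.3, 0.3, -0.9]
finger_gap: 0.034
grasp_force: 30.0
```

```bash
python3 -c "
from h import *
go(493.5,-299,190,-12.6)"
```

```text
shift [-348.1   28.4    4.3] turn [ 0.32 -0.17 -0.44] at [544.3  46.6 195.2]
```

Emit:
step_arm(commands=[[[-20,2,0],[0,0,-0.4]],[[-50,5,0],[0,0,-0.4]],[[-85,9,0],[0,0,-0.4]],[[-120,12,0],[0,0,-0.4]],[[-155,15,0],[0,0,-0.4]]])

```text
clock: 8.68
ee_pos: [0.5213, -0.1089, 0.1908]
eef_rot: [0.78, 0.626, 0.0, -0.0]
ft_force: [1.0, 0.1, -1.1]
finger_gap: 0.0341
grasp_force: 30.0
```

Emit:
step_arm(commands=[[[-35,3,0],[0,0,0]],[[-70,6,0],[0,0,0]],[[-105,9,0],[0,0,0]],[[-140,12,0],[0,0,0]],[[-165,13,0],[0,0,0]]])

```text
clock: 9.1
ee_pos: [0.4973, -0.2749, 0.1908]
eef_rot: [0.781, 0.624, -0.0, 0.0]
ft_force: [0.7, 0.5, -0.7]
finger_gap: 0.0338
grasp_force: 30.0
```

Emit:
step_arm(commands=[[[-15,0,0],[0,0,0]],[[-25,0,0],[0,0,0]],[[-28,0,0],[0,0,0]],[[-28,0,0],[0,0,0]],[[-28,0,0],[0,0,0]]])

```text
clock: 9.52
ee_pos: [0.4928, -0.2975, 0.1905]
eef_rot: [0.78, 0.626, 0.0, -0.0]
ft_force: [-0.8, -0.8, -1.3]
finger_gap: 0.0339
grasp_force: 30.0
```

Run:
```python
from h import *
go(493.5,-299,190,-12.6)
p,d,K,T=grab("side");P=cloud(d,K,T)
cv2.imwrite("pics/s3.png",cv2.resize(p[150:360,290:490,::-1],None,fx=2.8,fy=2.8))
```

```text
shift [-1.3  1.   0.5] turn [-0.02 -0.05  0.08] at [ 492.8 -297.5  190.5]
```

View pics/s3.png

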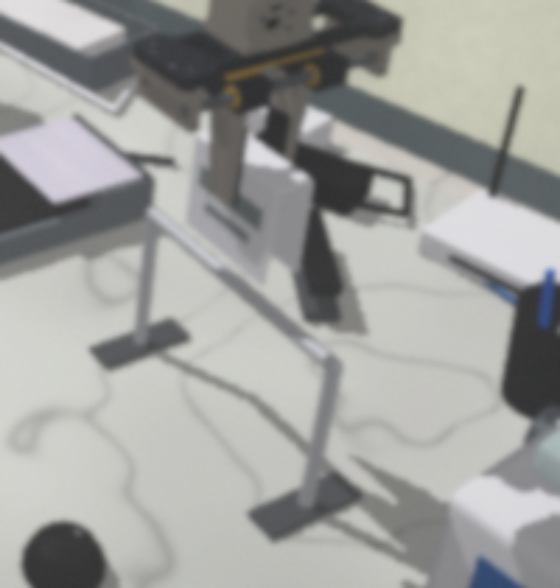

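The side crop shows the sign upright in the grip at (250,200), above and behind the bar line in this view. That fits with it hovering over the bar's middle. Now I lower it.

Emit:
step_arm(commands=[[[-1,1,12],[0,0,0]],[[-1,1,24],[0,0,0]],[[-1,1,36],[0,0,0]],[[-1,1,44],[0,0,0]],[[-1,1,50],[0,0,0]]])

```text
clock: 9.98
ee_pos: [0.4924, -0.2994, 0.1387]
eef_rot: [0.78, 0.625, -0.001, -0.001]
ft_force: [0.5, 0.1, -0.9]
finger_gap: 0.0338
grasp_force: 30.0
```

Emit:
step_arm(commands=[[[0,0,12],[0,0,0]],[[0,0,24],[0,0,0]],[[0,0,36],[0,0,0]],[[0,0,47],[0,0,0]],[[0,0,52],[0,0,0]]])

```text
clock: 10.4
ee_pos: [0.4922, -0.2995, 0.0866]
eef_rot: [0.78, 0.625, -0.001, -0.001]
ft_force: [-0.1, -0.2, -0.4]
finger_gap: 0.0335
grasp_force: 30.0
```

Emit:
step_arm(commands=[[[0,0,0],[0,0,0]],[[0,0,1],[0,0,0]],[[0,0,2],[0,0,0]],[[0,0,2],[0,0,0]],[[0,0,2],[0,0,0]]])

```text
clock: 10.82
ee_pos: [0.4935, -0.3002, 0.0872]
eef_rot: [0.78, 0.625, 0.0, 0.0]
ft_force: [0.2, -1.0, -0.7]
finger_gap: 0.0343
grasp_force: 30.0
```

Emit:
step_arm(commands=[[[0,0,0],[0,0,0]],[[0,0,1],[0,0,0]],[[0,0,2],[0,0,0]],[[0,0,2],[0,0,0]],[[0,0,2],[0,0,0]]], fingers=91.5)

```text
clock: 11.23
ee_pos: [0.4932, -0.3001, 0.0847]
eef_rot: [0.78, 0.625, 0.0, 0.0]
ft_force: [0.2, 0.3, 0.2]
finger_gap: 0.0652
grasp_force: 0.0
```

Emit:
step_arm(commands=[[[0,0,0],[0,0,0]],[[0,0,0],[0,0,0]],[[0,0,0],[0,0,0]],[[0,0,0],[0,0,0]],[[0,0,0],[0,0,0]]])

```text
clock: 11.65
ee_pos: [0.4932, -0.3, 0.0847]
eef_rot: [0.78, 0.625, 0.0, -0.0]
ft_force: [0.2, -0.1, 0.9]
finger_gap: 0.0914
grasp_force: 0.0
```

Emit:
step_arm(commands=[[[0,0,-20],[0,0,0]],[[0,0,-60],[0,0,0]],[[0,0,-100],[0,0,0]],[[0,0,-140],[0,0,0]],[[0,0,-150],[0,0,0]]])

```text
clock: 12.07
ee_pos: [0.4956, -0.3023, 0.241]
eef_rot: [0.781, 0.625, 0.002, 0.004]
ft_force: [0.2, -0.6, 0.2]
finger_gap: 0.0915
grasp_force: 0.0
```

Run:
```python
from h import *
p,d,K,T=grab("side");P=cloud(d,K,T)
box(P,p,"sign top?",340,430,190,300,.141,.158)
box(P,p,"sign body",340,430,190,300,.08,.158,lambda c:c.sum(-1)>330)
cv2.imwrite("pics/s4.png",cv2.resize(p[150:360,290:490,::-1],None,fx=2.8,fy=2.8))
go(459,308,250,-2.3)
```

```text
sign top? 737 rect [ 493.5 -300.7] 224.8 35.9 77.29 mean [ 490.2 -308. ] pca -102.22 z [0.1419 0.1476 0.1505]
sign body 1763 rect [ 493.1 -300. ] 227.0 37.5 78.13 mean [ 486.7 -308.1] pca -101.26 z [0.0856 0.1354 0.1497]
shift [ 587.3 -168.9  -11.9] turn [  0.53   0.12 -10.32] at [ 495.7 -302.   240.3]
```

View pics/s4.png

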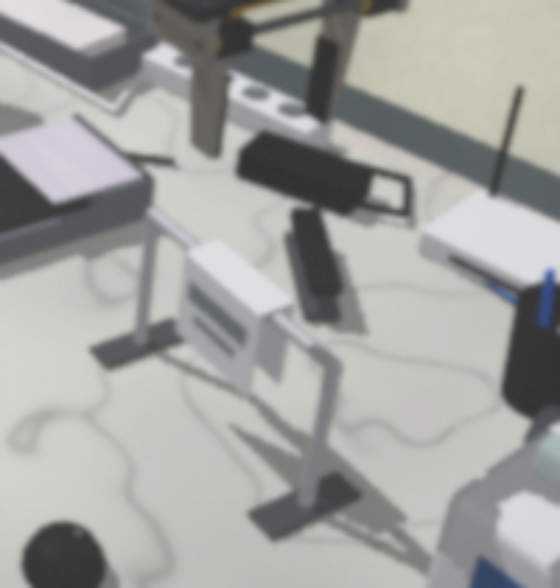

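The sign hangs astride the bar, upright at (235,305), and is released. On to the plate.

Emit:
step_arm(commands=[[[587,-169,0],[0,0,-10]],[[587,-169,0],[0,0,-10]],[[587,-169,0],[0,0,-10]],[[587,-169,0],[0,0,-10]],[[587,-169,0],[0,0,-10]]])

```text
clock: 12.53
ee_pos: [0.4793, -0.09, 0.2335]
eef_rot: [0.723, 0.691, -0.0, -0.001]
ft_force: [0.5, 1.1, -0.2]
finger_gap: 0.0913
grasp_force: 0.0
```

```bash
python3 -c "
from h import *
go(460,308,240,-2.3)"
```

```text
shift [396.7 -37.4  -6.4] turn [-0.09 -0.01 -0.31] at [479.3 -90.  233.5]
```

Emit:
step_arm(commands=[[[397,-37,0],[0,0,-0.3]],[[397,-37,0],[0,0,-0.3]],[[397,-37,0],[0,0,-0.3]],[[397,-37,0],[0,0,-0.3]],[[397,-37,0],[0,0,-0.3]]])

```text
clock: 12.95
ee_pos: [0.4693, 0.118, 0.2336]
eef_rot: [0.721, 0.693, -0.001, -0.0]
ft_force: [1.9, -0.5, 0.4]
finger_gap: 0.0914
grasp_force: 0.0
```

```bash
python3 -c "
from h import *
go(460,308,150,-2.3)"
```

```text
shift [189.5 -16.7  83.6] turn [-0.09  0.01  0.01] at [469.3 118.  233.6]
```

Emit:
step_arm(commands=[[[38,-3,10],[0,0,0]],[[77,-7,20],[0,0,0]],[[114,-10,40],[0,0,0]],[[150,-13,60],[0,0,0]],[[180,-16,80],[0,0,0]]])

```text
clock: 13.37
ee_pos: [0.4604, 0.2991, 0.1525]
eef_rot: [0.721, 0.693, -0.001, -0.001]
ft_force: [1.3, -0.5, 1.3]
finger_gap: 0.0912
grasp_force: 0.0
```

Emit:
step_arm(commands=[[[10,0,4],[0,0,0]],[[10,0,4],[0,0,0]],[[10,0,4],[0,0,0]],[[10,0,4],[0,0,0]],[[10,0,4],[0,0,0]]])

```text
clock: 13.78
ee_pos: [0.4635, 0.3046, 0.1517]
eef_rot: [0.722, 0.692, 0.001, 0.0]
ft_force: [0.2, -0.7, -0.3]
finger_gap: 0.0915
grasp_force: 0.0
```

Run:
```python
from h import *
go(460,308,-18,-2.3)
p,d,K,T=grab("side");P=cloud(d,K,T)
box(P,p,"S rib",185,245,180,210,.025,.05)
s=env.observe();c=s["ee_pos"]
m=(np.abs(P[...,0]-c[0])<.09)&(np.abs(P[...,1]-c[1])<.035)&(P[...,2]>.06)
q=P[m];print("tip",np.percentile(q[:,2],[0,1,3,5]).round(4));w=q[q[:,2]<np.percentile(q[:,2],2)+.04];
a=w[w[:,0]<c[0]];b=w[w[:,0]>c[0]];print(a.mean(0),np.sort(a[:,2])[:6],b.mean(0),np.sort(b[:,2])[:6])
```

```text
shift [  3.1  -3.9 169.7] turn [ 0.08 -0.03 -0.18] at [463.5 304.6 151.7]
S rib 86 rect [462.  307.2] 81.5 13.0 86.64 mean [460.8 302.9] pca -92.82 z [0.0264 0.0346 0.0384]
tip [0.1851 0.1934 0.208  0.221 ]
[0.40990359 0.30129123 0.21495779] [0.1852935  0.18611451 0.18613017 0.1879343  0.1880195  0.1887184 ] [0.51544216 0.29823154 0.21450022] [0.18507989 0.18573204 0.18595887 0.18660692 0.18669208 0.18819805]
```

The fingertip offset is confirmed: tips at 0.185, reported 0.152. I'll descend over the rib to a true tip height of about 9 mm.

Emit:
step_arm(commands=[[[3,-3.5,35],[0,0,0]],[[3,-3.5,70],[0,0,0]],[[3,-3.5,105],[0,0,0]],[[3,-3.5,135],[0,0,0]],[[3,-3.5,155],[0,0,0]]])

```text
clock: 14.25
ee_pos: [0.4585, 0.3079, -0.0061]
eef_rot: [0.722, 0.692, -0.001, 0.0]
ft_force: [-0.9, 0.4, -0.0]
finger_gap: 0.0915
grasp_force: 0.0
```

Emit:
step_arm(commands=[[[0,0,5],[0,0,0]],[[0,0,11],[0,0,0]],[[0,0,17],[0,0,0]],[[0,0,20],[0,0,0]],[[0,0,20],[0,0,0]]])

```text
clock: 14.67
ee_pos: [0.4595, 0.3099, -0.0236]
eef_rot: [0.721, 0.693, 0.001, 0.0]
ft_force: [0.6, -0.3, 1.2]
finger_gap: 0.0915
grasp_force: 0.0
```

Emit:
step_arm(commands=[[[0,0,0],[0,0,0]],[[0,0,0],[0,0,0]],[[0,0,0],[0,0,0]],[[0,0,0],[0,0,0]],[[0,0,0],[0,0,0]]])

```text
clock: 15.08
ee_pos: [0.4591, 0.3098, -0.024]
eef_rot: [0.721, 0.693, 0.0, 0.0]
ft_force: [-0.1, 0.1, 0.2]
finger_gap: 0.0912
grasp_force: 0.0
```

Emit:
step_arm(commands=[[[0,0,0],[0,0,0]],[[0,0,0],[0,0,0]],[[0,0,0],[0,0,0]],[[0,0,0],[0,0,0]],[[0,0,0],[0,0,0]]], fingers=0)

```text
clock: 15.5
ee_pos: [0.459, 0.3096, -0.0243]
eef_rot: [0.721, 0.693, -0.0, 0.0]
ft_force: [0.7, 0.1, -0.1]
finger_gap: 0.0605
grasp_force: 0.0
```

Emit:
step_arm(commands=[[[0,0,0],[0,0,0]],[[0,0,0],[0,0,0]],[[0,0,0],[0,0,0]],[[0,0,0],[0,0,0]],[[0,0,0],[0,0,0]]])

```text
clock: 15.92
ee_pos: [0.459, 0.3096, -0.0243]
eef_rot: [0.721, 0.693, -0.0, 0.0]
ft_force: [-0.6, -0.1, 0.5]
finger_gap: 0.0266
grasp_force: 0.0
```

Emit:
step_arm(commands=[[[0,0,0],[0,0,0]],[[0,0,0],[0,0,0]],[[0,0,0],[0,0,0]],[[0,0,0],[0,0,0]],[[0,0,0],[0,0,0]]])

```text
clock: 16.33
ee_pos: [0.4592, 0.3096, -0.0242]
eef_rot: [0.721, 0.693, 0.0, 0.0]
ft_force: [0.9, 0.2, 0.7]
finger_gap: 0.0099
grasp_force: 30.0
```

```bash
python3 -c "
from h import *
s=env.observe();print(s['finger_gap'],s['grasp_force']);go(460,309,100,-2.3)"
```

```text
0.00987309195268223 29.999914169311523
shift [  -0.6    0.9 -124.2] turn [ 0.02 -0.01 -0.01] at [459.2 309.6 -24.2]
```

Rib gripped at 9.9 mm and 30 N, with the plate's underside at reported z = -24.2. Lift and carry it to the front of the hatch.

Emit:
step_arm(commands=[[[0,0,-8],[0,0,0]],[[0,0,-25],[0,0,0]],[[0,0,-50],[0,0,0]],[[0,0,-70],[0,0,0]],[[0,0,-82],[0,0,0]]])

```text
clock: 16.75
ee_pos: [0.4596, 0.3101, 0.06]
eef_rot: [0.721, 0.693, 0.001, 0.0]
ft_force: [-0.7, 0.2, -2.1]
finger_gap: 0.0099
grasp_force: 30.0
```

```bash
python3 -c "
from h import *
go(488,50,58,-13)"
```

```text
shift [-258.8   38.9    1.7] turn [ 0.08 -0.1  10.69] at [459.6 310.1  60. ]
```

Emit:
step_arm(commands=[[[-15,2,0],[0,0,2]],[[-45,6,0],[0,0,4]],[[-80,12,0],[0,0,6.5]],[[-115,17,0],[0,0,9]],[[-150,23,0],[0,0,10.7]]])

```text
clock: 17.17
ee_pos: [0.4744, 0.1558, 0.0567]
eef_rot: [0.784, 0.621, -0.001, -0.0]
ft_force: [0.0, -0.2, -1.8]
finger_gap: 0.0098
grasp_force: 30.0
```

```bash
python3 -c "
from h import *
go(488,50,58,-13)"
```

```text
shift [-99.9  37.4  -1.2] turn [-0.1   0.1  -0.21] at [474.4 155.8  56.7]
```

Emit:
step_arm(commands=[[[-30,11,0],[0,0,0]],[[-60,22,0],[0,0,0]],[[-85,32,0],[0,0,0]],[[-97,36,0],[0,0,0]],[[-101,37,0],[0,0,0]]])

```text
clock: 17.58
ee_pos: [0.4881, 0.0477, 0.0569]
eef_rot: [0.785, 0.62, -0.001, 0.0]
ft_force: [-1.0, -0.4, -1.7]
finger_gap: 0.0098
grasp_force: 30.0
```

Emit:
step_arm(commands=[[[0,0,0],[0,0,0]],[[0,0,0],[0,0,0]],[[0,0,0],[0,0,0]],[[0,0,0],[0,0,0]],[[0,0,0],[0,0,0]]])

```text
clock: 18.0
ee_pos: [0.4891, 0.0532, 0.0576]
eef_rot: [0.782, 0.623, 0.0, -0.0]
ft_force: [0.0, -0.3, -1.9]
finger_gap: 0.0098
grasp_force: 30.0
```

Run:
```python
from h import *
go(488,50,14,-13)
p,d,K,T=grab("side");P=cloud(d,K,T)
np.savez("s5.npz",p=p,d=d)
cv2.imwrite("pics/s5.png",cv2.resize(p[160:270,210:360,::-1],None,fx=5,fy=5,interpolation=cv2.INTER_CUBIC))
# in hatch frame, visible plate/flap heights
a=np.radians(-13);x=np.array([np.cos(a),np.sin(a)]);y=np.array([-x[1],x[0]]);o=np.array([.5805,.0275])
H=np.stack([(P[...,:2]-o)@x,(P[...,:2]-o)@y],-1)*1000;Z=P[...,2]*1000
for x0 in range(-120,110,10):
    m=(H[...,0]>x0)&(H[...,0]<x0+10)&(H[...,1]>-52)&(H[...,1]<-15)&(Z>20)&(Z<110)
    if m.sum()>3: print(x0,m.sum(),np.percentile(Z[m],[10,50,90]).round(1))
```

```text
shift [-3.4 -0.3 43.6] turn [-0.01 -0.01  0.11] at [489.1  53.2  57.6]
-120 14 [84.7 85.4 87. ]
-110 29 [84.5 85.6 87.3]
-100 70 [ 84.   94.7 108.2]
-90 52 [24.1 32.3 87.6]
-80 56 [28.8 83.9 87.6]
-70 66 [32.5 37.1 86.7]
-60 63 [33.7 36.9 86.9]
-50 58 [34.2 83.8 86.7]
-40 55 [33.9 82.5 87.1]
-30 58 [34.4 83.8 86.9]
-20 43 [33.7 36.2 86.2]
-10 29 [32.6 35.3 36.6]
0 54 [33.9 48.7 52.2]
10 36 [35.7 50.5 52.6]
20 27 [48.6 50.8 52.4]
30 30 [35.5 50.8 52.3]
40 25 [49.4 51.7 53.3]
50 30 [32.3 50.7 52.7]
60 28 [49.7 51.2 53.2]
70 26 [49.4 51.6 52.9]
80 25 [49.6 51.4 53.6]
90 23 [50.7 51.3 53.2]
100 29 [50.5 52.2 55.2]
```

View pics/s5.png

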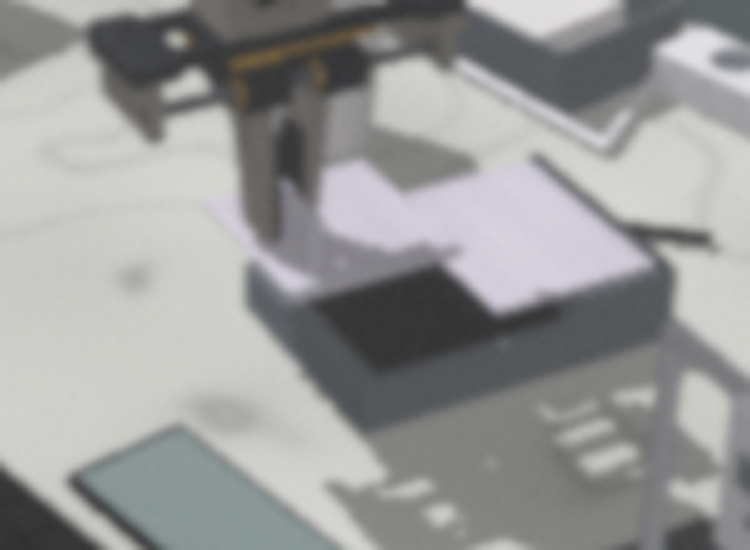

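The side crop shows the plate level in the grip, with its front edge about 15 mm short of the lip, and the bed clear and dark at (400,310). Depth gives its top at 86 mm, flat throughout, and the flap's top at 51 mm. I'll lower the plate so its underside is at 38 mm.

Emit:
step_arm(commands=[[[-3,0,10],[0,0,0]],[[-3,0,20],[0,0,0]],[[-3,0,30],[0,0,0]],[[-3,0,39],[0,0,0]],[[-3,0,43.5],[0,0,0]]])

```text
clock: 18.47
ee_pos: [0.4874, 0.0489, 0.0123]
eef_rot: [0.783, 0.622, -0.001, -0.001]
ft_force: [-0.4, 0.0, -2.0]
finger_gap: 0.0099
grasp_force: 30.0
```

Emit:
step_arm(commands=[[[0,0,0],[0,0,0]],[[0,0,0],[0,0,0]],[[0,0,0],[0,0,0]],[[0,0,0],[0,0,0]],[[0,0,0],[0,0,0]]])

```text
clock: 18.88
ee_pos: [0.489, 0.0493, 0.0146]
eef_rot: [0.783, 0.622, 0.0, 0.0]
ft_force: [-0.6, -0.3, -0.7]
finger_gap: 0.0096
grasp_force: 30.0
```

```bash
cat >> h.py <<'E'
def prof(ys=(-52,-15),save=None):
    p,d,K,T=grab("side");P=cloud(d,K,T)
    a=np.radians(-13);x=np.array([np.cos(a),np.sin(a)]);y=np.array([-x[1],x[0]]);o=np.array([.5805,.0275])
    H=np.stack([(P[...,:2]-o)@x,(P[...,:2]-o)@y],-1)*1000;Z=P[...,2]*1000
    for x0 in range(-120,110,10):
        m=(H[...,0]>x0)&(H[...,0]<x0+10)&(H[...,1]>ys[0])&(H[...,1]<ys[1])&(Z>20)&(Z<60)
        if m.sum()>3: print(x0,m.sum(),np.percentile(Z[m],[10,50,90]).round(1))
    t=env.observe()["ee_pos"][:2]-o; print("tcp in hatch",(t@x*1000).round(1),(t@y*1000).round(1))
    if save: cv2.imwrite(save,cv2.resize(p[160:270,210:360,::-1],None,fx=5,fy=5,interpolation=cv2.INTER_CUBIC))
E
python3 -c "
from h import *
prof()
go(532,39.8,14,-13)"
```

```text
-120 14 [40.3 43.1 45.5]
-110 30 [40.4 42.9 43.7]
-100 51 [42.9 48.5 57.6]
-90 24 [21.4 41.8 46.1]
-80 38 [28.7 41.7 44.2]
-70 35 [34.3 42.3 44.4]
-60 33 [39.6 42.6 45. ]
-50 30 [35.  43.1 44.9]
-40 36 [39.7 42.9 44.7]
-30 27 [37.8 42.8 44.8]
-20 22 [40.1 42.8 44.7]
-10 19 [34.  35.2 36.3]
0 54 [33.6 46.7 51.9]
10 38 [34.6 50.4 53.3]
20 28 [48.5 50.2 52.5]
30 32 [48.5 50.8 52.7]
40 23 [49.5 51.4 53.2]
50 34 [33.4 50.7 52.6]
60 29 [49.9 51.4 52.6]
70 24 [49.8 51.9 53.4]
80 22 [50. 51. 53.]
90 22 [49.8 50.9 52.5]
100 32 [50.2 52.2 54.6]
tcp in hatch -94.1 0.6
shift [ 0.5 44.1  0.6] turn [ 0.04 -0.03  0.  ] at [488.9  49.3  14.6]
```

The plate's top is at 42.8 mm, level and below the lip's 47 mm. Slide it in slowly.

Emit:
step_arm(commands=[[[0,3,0.5],[0,0,0]],[[0,7,0.5],[0,0,0]],[[0,11,0.5],[0,0,0]],[[0,14,0.5],[0,0,0]],[[0,16,0.5],[0,0,0]]])

```text
clock: 19.35
ee_pos: [0.5049, 0.0453, 0.0137]
eef_rot: [0.783, 0.622, 0.0, 0.0]
ft_force: [-0.8, -0.1, -2.2]
finger_gap: 0.0099
grasp_force: 30.0
```

Emit:
step_arm(commands=[[[0,2,0],[0,0,0]],[[0,5,0],[0,0,0]],[[0,8,0],[0,0,0]],[[0,11,0],[0,0,0]],[[0,13,0],[0,0,0]]])

```text
clock: 19.77
ee_pos: [0.5173, 0.0425, 0.0137]
eef_rot: [0.783, 0.622, 0.0, 0.0]
ft_force: [0.2, 0.3, -1.5]
finger_gap: 0.0099
grasp_force: 30.0
```

```bash
python3 -c "
from h import *
prof(save='pics/s6.png')
go(532,39.8,14,-13)"
```

```text
-90 42 [23.7 29.5 42.7]
-80 45 [29.4 41.2 43.5]
-70 54 [41.  47.5 58.7]
-60 26 [37.4 42.3 50.3]
-50 30 [35.1 41.8 44.1]
-40 26 [39.5 41.4 43.4]
-30 34 [39.4 41.8 44.1]
-20 30 [39.7 42.8 44.1]
-10 29 [38.8 41.4 44.4]
0 49 [40.  48.6 51.5]
10 31 [50.  51.4 52.7]
20 25 [50.1 51.2 52.4]
30 28 [43.6 50.6 52.2]
40 29 [49.3 51.  52.5]
50 32 [30.9 51.1 52.1]
60 19 [49.3 50.9 52.9]
70 29 [49.7 51.5 53. ]
80 25 [48.7 51.1 53.1]
90 23 [50.  51.4 52.8]
100 33 [50.8 52.5 55.2]
tcp in hatch -64.6 0.4
shift [ 0.7 14.6 -0.2] turn [ 0.05 -0.   -0.01] at [517.7  42.4  13.8]
```

View pics/s6.png

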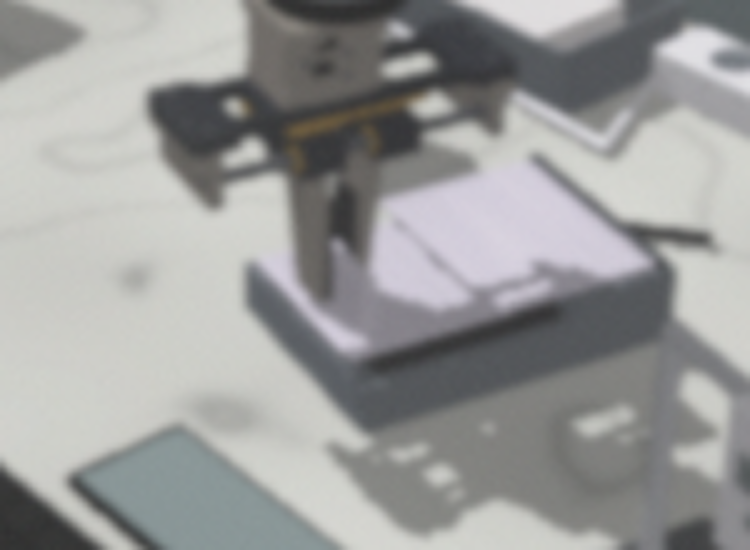

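The plate's front is under the flap, with the lip line at (400,225)–(480,295), and the flap is still flat. Slide the last 14 mm and start pressing.

Emit:
step_arm(commands=[[[0,3,0],[0,0,0]],[[0,6,0],[0,0,0]],[[0,10,0],[0,0,0]],[[0,13,0],[0,0,0]],[[0,14.5,0],[0,0,0]]])

```text
clock: 20.23
ee_pos: [0.5317, 0.0392, 0.0138]
eef_rot: [0.783, 0.622, 0.0, 0.0]
ft_force: [-0.6, -0.2, -1.2]
finger_gap: 0.0097
grasp_force: 30.0
```

Emit:
step_arm(commands=[[[0,0,1],[0,0,0]],[[0,0,2],[0,0,0]],[[0,0,3],[0,0,0]],[[0,0,4],[0,0,0]],[[0,0,4],[0,0,0]]])

```text
clock: 20.65
ee_pos: [0.5307, 0.0394, 0.0097]
eef_rot: [0.783, 0.623, -0.0, -0.0]
ft_force: [-1.5, -0.2, 2.3]
finger_gap: 0.0101
grasp_force: 30.0
```

Emit:
step_arm(commands=[[[0,0,1],[0,0,0]],[[0,0,2],[0,0,0]],[[0,0,3],[0,0,0]],[[0,0,3],[0,0,0]],[[0,0,3],[0,0,0]]])

```text
clock: 21.07
ee_pos: [0.5308, 0.0394, 0.0068]
eef_rot: [0.783, 0.622, -0.0, -0.0]
ft_force: [-3.2, 0.0, 5.8]
finger_gap: 0.0097
grasp_force: 30.0
```

Emit:
step_arm(commands=[[[0,0,0.5],[0,0,0]],[[0,0,1],[0,0,0]],[[0,0,1.5],[0,0,0]],[[0,0,2],[0,0,0]],[[0,0,2],[0,0,0]]])

```text
clock: 21.48
ee_pos: [0.5307, 0.0394, 0.0056]
eef_rot: [0.783, 0.622, -0.0, -0.0]
ft_force: [-6.0, 0.2, 13.7]
finger_gap: 0.0098
grasp_force: 30.0
```

Emit:
step_arm(commands=[[[0,0,0.4],[0,0,0]],[[0,0,0.8],[0,0,0]],[[0,0,1],[0,0,0]],[[0,0,1],[0,0,0]],[[0,0,1],[0,0,0]]])

```text
clock: 21.9
ee_pos: [0.5307, 0.0395, 0.0055]
eef_rot: [0.783, 0.622, 0.0, -0.001]
ft_force: [-9.7, -0.0, 23.0]
finger_gap: 0.0097
grasp_force: 30.0
```

```bash
python3 -c "
from h import *
prof()
s=env.observe();print(s['ft_force'],s['moment'],s['ee_pos'])
go(532,39.8,3,-13)"
```

```text
-90 29 [21.7 26.6 30.8]
-80 30 [28.1 30.  31.6]
-70 45 [26.9 33.1 35.8]
-60 65 [33.4 41.2 55.6]
-50 23 [32.5 35.2 53.4]
-40 19 [32.3 34.  35.2]
-30 29 [32.6 33.7 36. ]
-20 31 [32.4 33.8 36.1]
-10 29 [31.9 34.1 35.4]
0 55 [32.4 48.  52.1]
10 39 [32.5 50.6 52.4]
20 32 [36.3 50.6 53. ]
30 31 [29.7 50.6 52.9]
40 29 [45.2 51.2 52.7]
50 34 [25.9 50.4 52.2]
60 28 [49.1 50.8 53. ]
70 24 [49.9 50.6 51.9]
80 27 [49.  51.  53.5]
90 20 [50.1 51.3 52.7]
100 30 [49.5 52.  54.7]
tcp in hatch -51.1 0.5
[-9.00623614 -0.17420998 22.16355504] [-0.30139376  1.92388778 -0.01095092] [0.53077316 0.03947723 0.00554247]
shift [0.6 1.1 2.5] turn [-0.04 -0.06 -0.01] at [530.8  39.5   5.5]
```

The bed is bottomed out: 22 N with no further travel, plate top at 34 mm and flat, and the flap still at 51 mm. Handing in.

```bash
python3 -c "
from workcell import ticket
print(ticket.finish_job())"
```

```text
the job is handed in; nothing more can be done
None
```

I handed the job in, with no verdict returned: the sign hangs released on the bar, and the gripper holds the plate about 29 mm under the still-flat flap, pressed down flush at about 22 N.

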